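# Find the handheld tester that nests in the charging cradle

## Task

Put a tester on charge: of the three look-alike handheld testers, only one has the foot that goes into the cradle on the mat, so try them in it, without forcing or dropping any, until one goes fully home. Leave that one sitting in the cradle with its screen to the cradle's front, and the other two standing upright on the table; do not knock over a tester, and leave the lamp and everything else on the table as it is.

Things in the scene. Friction and masses are not known exactly. Their poses are not given: they have to be found in the camera images.
- tester_p_mid (a point): centre, half-way up, of one of three handheld testers standing on the table; z to its top, x out of its screen, y across. 153 mm tall, 0.3 to 0.65 kg; two dust-capped ports rise 11 mm above the top. The housing, 45 to 153 mm above the underside, is alike on all: 50 mm thick (x), 70 mm wide (y), flat sides; hold it across the 50 mm. Below it is the narrower charging foot
- tester_p_foot (a point): centre of the underside of that tester's foot, 76.5 mm below its centre; same axes. The foot is a rectangular block 45 mm high; its section differs from tester to tester in steps of 8 mm: 30 to 46 mm thick (x), 66 to 50 mm wide (y), the thicker the narrower
- tester_p_screen (a point): point on that tester's screen, 25 mm out along its x and 120 mm above its underside; same axes
- tester_q_mid (a point): centre, half-way up, of one of three handheld testers standing on the table; z to its top, x out of its screen, y across. 153 mm tall, 0.3 to 0.65 kg; two dust-capped ports rise 11 mm above the top. The housing, 45 to 153 mm above the underside, is alike on all: 50 mm thick (x), 70 mm wide (y), flat sides; hold it across the 50 mm. Below it is the narrower charging foot
- tester_q_foot (a point): centre of the underside of that tester's foot, 76.5 mm below its centre; same axes. The foot is a rectangular block 45 mm high; its section differs from tester to tester in steps of 8 mm: 30 to 46 mm thick (x), 66 to 50 mm wide (y), the thicker the narrower
- tester_q_screen (a point): point on that tester's screen, 25 mm out along its x and 120 mm above its underside; same axes
- tester_r_mid (a point): centre, half-way up, of one of three handheld testers standing on the table; z to its top, x out of its screen, y across. 153 mm tall, 0.3 to 0.65 kg; two dust-capped ports rise 11 mm above the top. The housing, 45 to 153 mm above the underside, is alike on all: 50 mm thick (x), 70 mm wide (y), flat sides; hold it across the 50 mm. Below it is the narrower charging foot
- tester_r_foot (a point): centre of the underside of that tester's foot, 76.5 mm below its centre; same axes. The foot is a rectangular block 45 mm high; its section differs from tester to tester in steps of 8 mm: 30 to 46 mm thick (x), 66 to 50 mm wide (y), the thicker the narrower
- tester_r_screen (a point): point on that tester's screen, 25 mm out along its x and 120 mm above its underside; same axes
- cradle_1_pocket: pocket of one of three desk cradles, alike outside; origin: centre of its inner floor, 34 mm above the table; z along the pocket out of its mouth, 28 degrees off vertical; x out of the cradle's front and up. Walls to 34 mm, flared lip to 40 mm above the floor, block 60 x 80 mm. It fits one of the three feet with 3.5 mm of play each way, its underside then at this origin; other feet stop 34 mm or more above the floor
- cradle_2_pocket: pocket of one of three desk cradles, alike outside; origin: centre of its inner floor, 34 mm above the table; z along the pocket out of its mouth, 28 degrees off vertical; x out of the cradle's front and up. Walls to 34 mm, flared lip to 40 mm above the floor, block 60 x 80 mm. It fits one of the three feet with 3.5 mm of play each way, its underside then at this origin; other feet stop 34 mm or more above the floor
- cradle_3_pocket: pocket of one of three desk cradles, alike outside; origin: centre of its inner floor, 34 mm above the table; z along the pocket out of its mouth, 28 degrees off vertical; x out of the cradle's front and up. Walls to 34 mm, flared lip to 40 mm above the floor, block 60 x 80 mm. It fits one of the three feet with 3.5 mm of play each way, its underside then at this origin; other feet stop 34 mm or more above the floor
- mat_centre (a point): centre of the top of the grey anti-static mat (200 x 180 x 2 mm, fixed); the cradle to be used stands on it, its centre within 30 mm of this point; the other two cradles stand at the back. Cradle bases: 120 x 96 mm
- lamp: fixed bench lamp; origin under its post. Base 100 mm across and 16 mm high, upright post 16 mm across and 370 mm tall, then an arm to +x with a flat head 180 mm wide, 95 to 175 mm beyond the post, from 375 to 400 mm above the table
- pump_bottle: bystander: white alcohol pump bottle, 58 mm across, 136 mm tall; origin at the centre of its underside
- wipes_jar: bystander: wipes jar, 50 mm across, 70 mm tall; origin at the centre of its underside
- fibre_reel: bystander: flat reel of yellow fibre lying on its side, 110 mm across, 38 mm high; origin at the centre of its underside
- strippers: bystander: red-handled fibre strippers lying flat, about 150 mm long along x, 60 mm wide, 18 mm high; origin at the centre of its underside
- screwdriver: bystander: screwdriver lying along its x, 180 mm long, under 35 mm high; origin at the centre of its underside
- label_printer: bystander: grey label printer, 105 x 75 x 52 mm high; origin at the centre of its underside
- optics_tray: bystander: clear tray holding four pluggable transceivers, 90 x 130 x 22 mm high; origin at the centre of its underside
Not all that is in view belongs to the job. What is shaped like the part that bears tester_q_mid but orange or red is not meant.

How it is judged:
By the outcome, as a careful person would: the job done as asked, in the order asked, and still so for the second after the job is handed in, with the robot touching nothing.
It also fails if it takes over 72 s, if anything falls off the work surface, if the arm or the gripper's body presses on something with over 40 N, if the wrist force passes 120 N, or if a joint passes its speed limit or range.

## Robot

A 6-joint arm with a two-finger parallel gripper is mounted at the origin on the work surface. World frame = base frame: x ahead of the robot, y to its left, z up, the work surface at z = 0. Lengths are in m, angles in rad, forces in N, time in s.
With the tool pointing down it reaches from about 0.35 to 0.975 m from the base axis. Payload 4.9 kg.
Tool frame: the origin (TCP) lies at the very end of the fingers, on their centre line; the grasp point (between the pads) lies behind it (manip.pinch_z is the y of the grasp point in the tool frame, in m); y points along the fingers, x is the direction in which the jaws open and shut, and the axes are right-handed (so a half turn about y gives the same grasp; the last joint's range is limited). The gripper opens to 85 mm and grips with 20 to 120 N. Pads are 22 mm wide; open, the fingers measure 114 mm over their backs; the gripper's body (76 mm by 85 mm) begins 54 mm behind the grasp point. The pads swing forward as they close: fully open they stand 13 mm farther back than shut.
Start: joints at [1.145, 0.053, 1.613, -0, 1.476, -0.119], TCP at [0.189, 0.596, 0.231] pointing down, gripper open.
Joint ranges: [-3.01, 3.01], [-1.01, 2.22], [0.06, 2.58], [-1.02, 4.17], [0.09, 2.62], [-3.14, 3.14]. Speed limits (rad/s): [2.57, 2.57, 3.14, 3.14, 3.14, 3.14].

## Interface

Orientations are given as a unit quaternion [w, x, y, z].
In Python, from plant import manip gives the robot as it stands.
- The arm moves only by the tool drive_tool, never from a script. Its argument "motion" is a list of rows, each a list of 3 entries, a list of its own where there are three numbers: the shift along the tool's x, y, z in units of 25 mm (1.0 is 25 mm), then the turn, a rotation vector about the tool's x, y, z in units of 5 degrees (1.0 is 5 degrees), then the closure, from -1 (fully open) to 1 (shut). A call has 1 to 12 rows; each row shifts and turns the commanded pose from where the row before left it, along the tool's axes as they then stand; what a row does not reach is not made up. A row lasts 1/10 s, in which the tool goes at most 50 mm and 8.59 degrees, less where a joint would pass 70% of its speed; a pose out of reach is approached as far as the arm can. A call is refused whole if a number of a shift passes 1 or a number of a turn 1, either way. A call with a gripper value outside its range is refused whole. The fingers move at their own pace and stop on an object; the grip force is fixed at half the most. Time passes only in rows, so rows that do not move let the fingers close. It gives the time, the measured TCP pose, the force and the opening at its end, in the units of the state.
- manip.state(): the state, without advancing time (a new reading comes with each control period).
- manip.grab_frame(name): name is "scene" or "top"; returns a dict with "img" (480x640x3 uint8, blue, green, red), "range_z" (480x640 float32, m along the optical axis (not along the pixel's ray), 0 where there is no reading), "camera_matrix" (3x3 intrinsics, pixels), "k1" (the pictures are not rectified: a ray, as slopes to the right and down, at radius r is drawn at 1 + k1 r^2 times it, then the intrinsics apply), "world_from_camera" (4x4, takes a point from camera to world coordinates). Camera axes: x right, y down, z forward; pixel columns grow to the right and rows downward; lengths in m; the calibration is good to about 2 mm. A picture is of the moment at which its call begins.
- manip.job_done(): hands the job in, once; it reports no verdict.
The state is a dict: "time": time; "joint_pos": joint angles; "joint_vel": joint speeds; "joint_efforts": joint torques, N m; "tool_pos": TCP position; "tool_rot": TCP orientation; "contact_force": force on the tool from outside, world axes, zero at the start; "ft_torque": the same for the moment, N m; "gripper_width": opening from 0.0 (shut) to 1.0 (fully open).
Only numpy, scipy, OpenCV 4.12 (cv2) and the standard library are available. Lean on these libraries where they do the work, as an engineer would, in place of code of your own. Each camera call takes 0.05 s, during which the arm holds its last target. There are 200 camera calls.

## Working session

There is one attempt and no reset: what is moved stays moved. The work goes in short steps, Python scripts to look and compute and a tool call to move; the robot and the scene stay as the last step left them, time stands still between calls to the robot, and variables do not carry over. Pictures are saved under pics/ and viewed, about 8 in all and at most 12, crops included, and the job is handed in when it is done.

Besides the shell and the picture viewer there is one more tool, called by a JSON object that holds its "name" and its "arguments", one argument or row to a line. drive_tool: Moves the arm, as the interface text tells. Its arguments: {"type":"object","properties":{"motion":{"type":"array","items":{"type":"array"}}},"required":["motion"]}

```bash
mkdir -p pics; ls
cat > h.py <<'E'
import numpy as np, cv2
from plant import manip
from scipy.spatial.transform import Rotation as R
def grab(n,f):
    d=manip.grab_frame(n); cv2.imwrite(f'pics/{f}.png',d['img'])
    np.savez(f'pics/{f}.npz',**d); return d
def load(f): return dict(np.load(f'pics/{f}.npz'))
def cloud(d):
    K=d['camera_matrix'];k=float(d['k1']);h,w=d['range_z'].shape
    u,v=np.meshgrid(np.arange(w),np.arange(h))
    pts=np.stack([u,v],-1).reshape(-1,1,2).astype(np.float64)
    n=cv2.undistortPoints(pts,K,np.array([k,0,0,0,0.])).reshape(h,w,2)
    z=d['range_z'].astype(float);P=np.dstack([n*z[...,None],z])
    T=d['world_from_camera'];W=P@T[:3,:3].T+T[:3,3];W[z==0]=np.nan;return W
def pose():
    s=manip.state();return np.array(s['tool_pos']),R.from_quat(np.roll(s['tool_rot'],-1))
E
python3 - <<'E'
from h import *
print(manip.pinch_z, [a for a in dir(manip) if a[0]!='_']);s=manip.state();print(s)
for n in('scene','top'):
    d=grab(n,n+'0');print(n,d['k1'],d['camera_matrix'].tolist(),d['world_from_camera'].round(3).tolist())
E
```

```text
pics
-0.0187 ['IKError', 'grab_frame', 'job_done', 'pinch_z', 'state']
{'time': 0.0, 'joint_pos': array([ 1.14498864e+00,  5.33495421e-02,  1.61431593e+00,  1.98650982e-06,
        1.47603565e+00, -1.18987239e-01]), 'joint_vel': array([-0.00041905, -0.00079943, -0.00169792,  0.00052296,  0.00043075,
       -0.00070795]), 'joint_efforts': array([ 1.69310515e-03, -3.93677080e+01, -3.70182288e+01,  2.84431763e-05,
        7.04649225e-03, -4.49773125e-06]), 'tool_pos': array([0.18849248, 0.59522531, 0.23005448]), 'tool_rot': array([-0.57016692,  0.57089743,  0.41707314, -0.41837281]), 'contact_force': array([0.40190863, 0.84568492, 0.77909092]), 'ft_torque': array([ 0.05021096, -0.0447943 , -0.06116856]), 'gripper_width': 1.001642784900065}
scene -0.10810598823119646 [[461.09041351187113, 0.0, 320.1621314366201], [0.0, 461.09041351187113, 243.71651075089173], [0.0, 0.0, 1.0]] [[0.978, 0.123, -0.17, 0.681], [0.209, -0.585, 0.783, -0.688], [-0.003, -0.802, -0.598, 0.666], [0.0, 0.0, 0.0, 1.0]]
top -0.1449394145061707 [[533.9297715002526, 0.0, 319.6731293095234], [0.0, 533.9297715002526, 231.135884600927], [0.0, 0.0, 1.0]] [[0.024, -0.987, 0.162, 0.325], [-1.0, -0.023, 0.008, 0.016], [-0.004, -0.162, -0.987, 1.361], [0.0, 0.0, 0.0, 1.0]]
```

View pics/scene0.png

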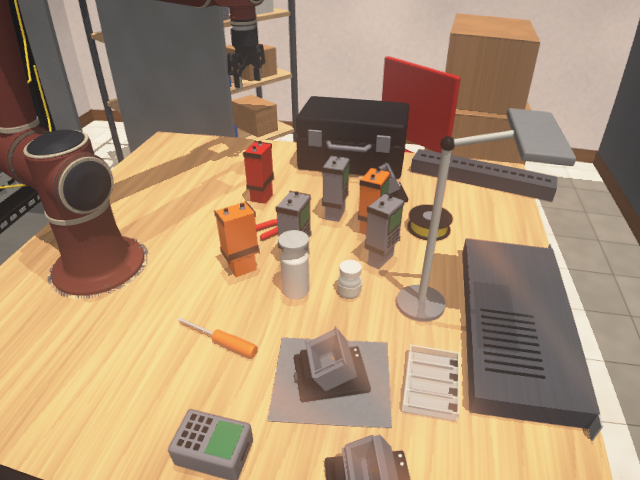

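View pics/top0.png

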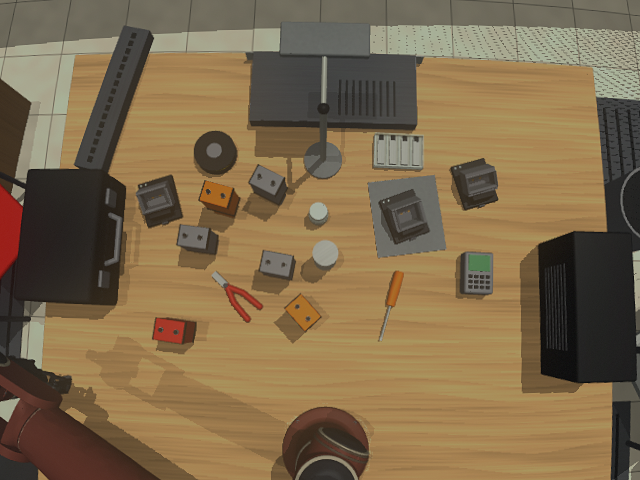

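The scene view shows three grey testers (scene px 293,220; 337,185; 384,228) among orange and red decoys, and the mat cradle at (335,360). In the top view the testers are at (197,238), (268,183) and (277,264), with the cradle at (404,215). Next I'll measure them.

Run:
```python
from h import *
d=load('top0');W=cloud(d);Z=W[...,2]
hsv=cv2.cvtColor(d['img'],cv2.COLOR_BGR2HSV)
for name,(u,v) in dict(A=(197,238),B=(268,183),C=(277,264),orange1=(218,195),orange2=(303,312),red=(172,330)).items():
    m=np.zeros(Z.shape,np.uint8);s=np.s_[v-28:v+28,u-28:u+28]
    m[s]=((Z[s]>.142)&(Z[s]<.160))
    n,l,st,c=cv2.connectedComponentsWithStats(m);i=1+st[1:,4].argmax()
    P=W[l==i]
    r=cv2.minAreaRect(P[:,:2].astype(np.float32)*1000)
    print(name,np.round(r[0],1),np.round(r[1],1),round(r[2],1),'z',np.median(P[:,2]).round(4))
# lamp, bottle etc tops
for n,(u,v) in dict(bottle=(325,253),jar=(318,211),lamphead=(324,38),reel=(215,152),printer=(477,275),lampbase=(322,160),mat=(378,240),mat2=(430,245)).items(): print(n,W[v,u].round(3))
# cradle
s=np.s_[170:260,360:450]
m=(Z[s]>.02);P=W[s][m];print(P.min(0),P.max(0))
a=cv2.resize(load('top0')['img'][180:250,365:445],None,fx=6,fy=6,interpolation=cv2.INTER_CUBIC)
sc=load('scene0')['img']
b=cv2.resize(sc[325:405,285:380],None,fx=4,fy=4,interpolation=cv2.INTER_CUBIC)
c=cv2.resize(sc[150:290,250:420],None,fx=4,fy=4,interpolation=cv2.INTER_CUBIC)
cv2.imwrite('pics/c1.png',c)
o=np.zeros((600,800,3),np.uint8);a=a[:,:420];o[:a.shape[0],:420]=a[:600];o[:b.shape[0],420:800]=b
cv2.imwrite('pics/c2.png',o)
```

```text
A [504.4 318.8] [74.6 51.7] 81.8 z 0.1532
B [641.  155.2] [74.2 52. ] 64.0 z 0.1532
C [446.8 124.7] [73.  51.7] 80.5 z 0.153
orange1 [605.8 271.1] [75.  51.6] 75.7 z 0.1533
orange2 [338.   61.3] [72.3 51.7] 43.4 z 0.1534
red [286.3 363.7] [74.8 52.9] 83.7 z 0.1531
bottle [0.475 0.013 0.136]
jar [0.586 0.032 0.074]
lamphead [0.874 0.025 0.394]
reel [0.744 0.304 0.038]
printer [ 0.438 -0.367  0.05 ]
lampbase [0.73  0.025 0.03 ]
mat [ 0.528 -0.124  0.001]
mat2 [ 0.518 -0.259  0.002]
[ 0.5268637  -0.24748963  0.02014413] [ 0.644918   -0.13637851  0.08926825]
```

View pics/c1.png

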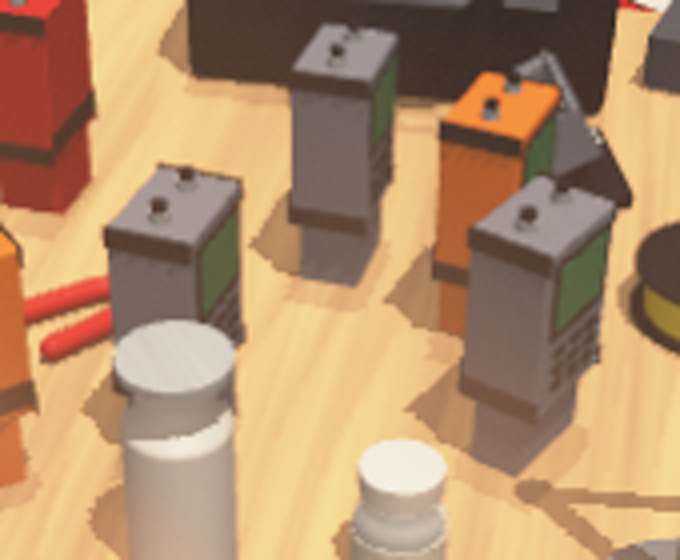

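View pics/c2.png

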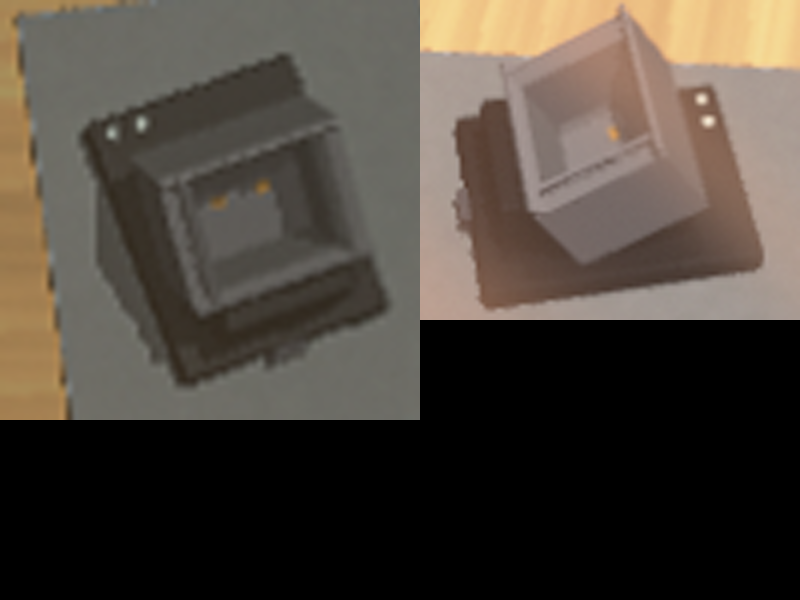

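The crops show the cradle's mouth leaning toward -x, with the LEDs and front on +x (top crop: LEDs at 110–145,130, floor at 240,225). All three screens face roughly +x. Next I'll measure the pocket and the feet from depth.

Run:
```python
from h import *
t=load('top0');s=load('scene0');Wt=cloud(t);Ws=cloud(s)
T={'A':(504.4,318.8,-8.2),'B':(641,155.2,-26),'C':(446.8,124.7,-9.5)}
for n,(x,y,a) in T.items():
    for nm,W in(('top',Wt),('scene',Ws)):
        P=W.reshape(-1,3);P=P[~np.isnan(P[:,0])]-[x/1e3,y/1e3,0]
        L=P@R.from_euler('z',a,degrees=True).as_matrix()*1000
        for lab,z0,z1 in(('house',55,145),('foot',8,38)):
            q=L[(abs(L[:,0])<45)&(abs(L[:,1])<45)&(L[:,2]>z0)&(L[:,2]<z1)]
            if len(q)<15: print(n,nm,lab,'few',len(q));continue
            hx,ex=np.histogram(q[:,0],np.arange(-40,42,2));hy,ey=np.histogram(q[:,1],np.arange(-40,42,2))
            print(n,nm,lab,len(q));print('  x',{int(e):int(h) for e,h in zip(ex,hx) if h>2});print('  y',{int(e):int(h) for e,h in zip(ey,hy) if h>2})
# cradle base yaw: points z .01-.03 dark
P=Wt[170:262,360:452].reshape(-1,3);S=Ws[320:410,280:385].reshape(-1,3)
for lo in(.012,):
    q=P[(P[:,2]>.006)&(P[:,2]<.12)];r=cv2.minAreaRect(q[:,:2].astype(np.float32)*1000);print('base',r)
h,e=np.histogram(P[:,2],np.arange(0,.1,.004));print(dict(zip((e*1000).round().astype(int).tolist(),h.tolist())))
```

```text
A top house 255
  x {-26: 58, -24: 36, -22: 11, -20: 6, -18: 7, -16: 8, -14: 6, -12: 7, -10: 6, -8: 6, -6: 8, -4: 5, -2: 7, 0: 7, 2: 6, 4: 6, 6: 7, 8: 7, 10: 6, 12: 8, 14: 7, 16: 8, 18: 3, 20: 8, 22: 4, 24: 5}
  y {-38: 14, -36: 134, -34: 21, -28: 3, -20: 3, -16: 4, -10: 3, -8: 3, -6: 5, -2: 5, 2: 4, 4: 3, 6: 4, 8: 4, 14: 5, 18: 5, 24: 5, 30: 3}
A top foot few 7
A scene house 827
  x {-26: 7, -24: 21, -22: 19, -20: 25, -18: 26, -16: 28, -14: 19, -12: 24, -10: 30, -8: 24, -6: 26, -4: 19, -2: 27, 0: 28, 2: 20, 4: 23, 6: 28, 8: 28, 10: 27, 12: 23, 14: 20, 16: 29, 18: 27, 20: 28, 22: 48, 24: 162, 26: 41}
  y {-40: 5, -38: 55, -36: 172, -34: 249, -32: 112, -30: 34, -28: 14, -26: 9, -24: 5, -22: 9, -20: 10, -18: 9, -16: 6, -14: 5, -12: 6, -10: 9, -8: 9, -6: 3, -4: 4, -2: 5, 0: 11, 2: 6, 4: 5, 6: 5, 8: 5, 10: 8, 12: 6, 14: 5, 16: 5, 18: 7, 20: 7, 22: 6, 26: 5, 28: 3, 30: 3, 32: 7}
A scene foot 194
  x {-20: 8, -18: 3, -16: 9, -14: 7, -12: 7, -10: 7, -8: 7, -6: 9, -4: 9, -2: 7, 0: 5, 2: 10, 4: 7, 6: 6, 8: 7, 10: 8, 12: 10, 14: 5, 16: 24, 18: 38}
  y {-32: 12, -30: 39, -28: 57, -26: 33, -24: 
[... 1891 characters left out ...]
0: 15, 22: 18, 24: 166, 26: 168}
  y {-38: 58, -36: 231, -34: 114, -32: 13, -30: 14, -28: 10, -26: 10, -24: 7, -22: 10, -20: 6, -18: 9, -16: 10, -14: 5, -12: 13, -10: 5, -8: 12, -6: 14, -4: 8, -2: 5, 0: 14, 2: 11, 4: 9, 6: 10, 8: 7, 10: 13, 12: 16, 14: 7, 16: 20, 18: 9, 20: 6, 22: 20, 24: 7, 28: 10, 30: 8, 32: 8, 34: 3}
C scene foot 28
  x {-22: 3, 22: 21}
  y {8: 3, 10: 3, 14: 3, 18: 3, 20: 3}
base ((595.0478515625, -195.9383544921875), (241.11233520507812, 238.85308837890625), 1.6915640830993652)
{0: 3202, 4: 1187, 8: 241, 12: 330, 16: 160, 20: 51, 24: 66, 28: 85, 32: 84, 36: 76, 40: 86, 44: 110, 48: 74, 52: 105, 56: 82, 60: 66, 64: 56, 68: 51, 72: 64, 76: 43, 80: 40, 84: 10, 88: 1, 92: 0}
```

Run:
```python
from h import *
t=load('top0');s=load('scene0')
Pt=cloud(t)[170:262,360:452].reshape(-1,3);Ps=cloud(s)[320:410,280:385].reshape(-1,3)
for n,P in(('top',Pt),('scene',Ps)):
    q=P[(P[:,2]>.009)&(P[:,2]<.12)];q=q[np.hypot(q[:,0]-.58,q[:,1]+.19)<.085]
    r=cv2.minAreaRect(q[:,:2].astype(np.float32)*1000);print(n,r)
Pa=np.vstack([Pt,Ps])
# pocket floor/wall analysis with yaw guess
for yaw in (21,):
  for n,P in(('top',Pt),('scene',Ps)):
    Rm=(R.from_euler('z',yaw,degrees=True)*R.from_euler('y',-28,degrees=True)).as_matrix()
    L=(P-[.585,-.19,.034])@Rm*1000
    L=L[np.linalg.norm(L,axis=1)<90]
    print(n)
    for lab,a,b in(('z-axis',2,None),):
        h,e=np.histogram(L[:,2],np.arange(-40,60,3));print(dict(zip(e.astype(int).tolist(),h.tolist())))
    q=L[(L[:,2]>8)&(L[:,2]<32)]
    for k in(0,1):
        h,e=np.histogram(q[:,k],np.arange(-60,60,2));print('xy'[k],{int(a):int(c) for a,c in zip(e,h) if c>3})
    q=L[(L[:,2]>36)&(L[:,2]<45)];print('rim',np.percentile(q[:,:2],[1,50,99],axis=0).round(1).tolist(),cv2.minAreaRect(q[:,:2].astype(np.float32)))
```

```text
top ((577.6710205078125, -188.08352661132812), (156.6385955810547, 134.9805450439453), 34.73476791381836)
scene ((589.75146484375, -191.44515991210938), (123.48531341552734, 96.41354370117188), 22.2789363861084)
top
{-40: 118, -37: 71, -34: 73, -31: 76, -28: 64, -25: 68, -22: 78, -19: 44, -16: 70, -13: 85, -10: 136, -7: 205, -4: 170, -1: 190, 2: 185, 5: 171, 8: 118, 11: 45, 14: 40, 17: 35, 20: 39, 23: 87, 26: 133, 29: 147, 32: 124, 35: 42, 38: 5, 41: 0, 44: 0, 47: 0, 50: 0, 53: 0, 56: 0}
x {-58: 5, -56: 9, -54: 8, -46: 6, -42: 4, -40: 4, -38: 9, -36: 5, -34: 17, -32: 20, -30: 18, -28: 22, -26: 17, -20: 10, -18: 17, -16: 60, -14: 27, -12: 5, -10: 10, -8: 9, -6: 8, -4: 9, -2: 7, 0: 8, 2: 9, 4: 8, 6: 7, 8: 11, 10: 6, 12: 6, 14: 9, 16: 5, 18: 10, 20: 8, 22: 7, 24: 8, 26: 8, 28: 12, 30: 8, 32: 6, 34: 9, 36: 10, 38: 38, 40: 64, 42: 10}
y {-44: 6, -42: 17, -40: 19, -38: 12, -36: 7, -34: 16, -32: 29, -30: 39, -28: 11, -26: 14, -24: 15, -22: 12, -20: 9, -18: 15, -16: 12, -14: 12, -12: 14, -10: 12, -8: 13, -6: 17, -4: 12, -2: 13, 0: 9, 2: 16, 4: 17, 6: 13, 8: 12, 10: 15, 12: 14, 14: 8, 16: 14,
[... 655 characters left out ...]
3, -16: 91, -14: 94, -12: 27, -10: 33, -8: 29, -6: 31, -4: 27, -2: 27, 0: 27, 2: 33, 4: 29, 6: 31, 8: 32, 10: 26, 12: 31, 14: 30, 16: 32, 18: 26, 20: 32, 22: 27, 24: 31, 26: 30, 28: 30, 30: 25, 32: 28, 34: 21, 36: 36, 38: 44, 40: 130}
y {-44: 72, -42: 224, -40: 47, -38: 33, -36: 39, -34: 75, -32: 69, -30: 21, -28: 22, -26: 21, -24: 19, -22: 23, -20: 15, -18: 18, -16: 20, -14: 23, -12: 21, -10: 20, -8: 22, -6: 18, -4: 20, -2: 22, 0: 24, 2: 21, 4: 20, 6: 22, 8: 18, 10: 20, 12: 22, 14: 21, 16: 16, 18: 19, 20: 18, 22: 55, 24: 185, 26: 77, 28: 24, 30: 7, 32: 7, 34: 14, 36: 29, 38: 9}
rim [[-17.2, -31.8], [-17.2, -31.8], [-17.2, -31.8]] ((-17.226375579833984, -31.763507843017578), (0.0, 0.0), 0.0)
```

The feet measure A 38x58, B 30x66 and C 46x50. The pocket looks about 53x57, so C should fit. I'll refine the pocket pose and plan the grasp.

```bash
cat >> h.py <<'E'
def M(yaw,tilt=0): return R.from_euler('z',yaw,degrees=True)*R.from_euler('y',-tilt,degrees=True)
def tool_for(Ro,sgn):  # object frame -> tool: y=-objz, x=sgn*objx
    X=Ro.as_matrix();x=sgn*X[:,0];y=-X[:,2];return R.from_matrix(np.stack([x,y,np.cross(x,y)],1))
def plan(pos,Rt):
    p,r=pose();print('now',p.round(4),'turn units(tool)',((r.inv()*Rt).as_rotvec(degrees=True)/5).round(2),'shift now-axes',(r.inv().apply(pos-p)/.025).round(2),'shift target-axes',(Rt.inv().apply(pos-p)/.025).round(2))
E
python3 - <<'E'
from h import *
t=load('top0');s=load('scene0')
Pt=cloud(t)[170:262,360:452].reshape(-1,3);Ps=cloud(s)[320:410,280:385].reshape(-1,3)
yaw=21.5;Rm=M(yaw,28).as_matrix()
o0=np.array([.585,-.19,.034])
def fit(L,ax,lo,hi,oth,rng,zr):
    q=L[(L[:,ax]>lo)&(L[:,ax]<hi)&(L[:,oth]>rng[0])&(L[:,oth]<rng[1])&(L[:,2]>zr[0])&(L[:,2]<zr[1])]
    if len(q)<10: return 'few'
    A=np.c_[np.ones(len(q)),q[:,oth],q[:,2]];c=np.linalg.lstsq(A,q[:,ax],rcond=None)[0]
    return len(q),'at',np.median(q[:,ax]).round(1),'slope deg',np.degrees(np.arctan(c[1:])).round(1)
for n,P in(('top',Pt),('scene',Ps)):
    L=(P-o0)@Rm*1000;L=L[np.linalg.norm(L,axis=1)<90]
    print(n,'out-y',fit(L,1,-47,-38,0,(-10,35),(0,25)),'in+y',fit(L,1,19,30,0,(-8,30),(2,24)),'in-y',fit(L,1,-37,-28,0,(-8,30),(2,24)),
     'inback',fit(L,0,-20,-10,1,(-25,20),(2,24)),'infront',fit(L,0,33,39.5,1,(-25,20),(2,24)),'outfront',fit(L,0,37,46,1,(-35,30),(2,24)))
    q=L[(L[:,0]>-8)&(L[:,0]<28)&(L[:,1]>-22)&(L[:,1]<16)&(abs(L[:,2])<15)];print(' floor z',np.median(q[:,2]),len(q), 'rim',np.percentile(L[:,2],99.7))
c=o0+Rm@np.array([.011,-.003,-.0058]);print('pocket',c)
p,r=pose();print(p,'\n',r.as_matrix().round(3))
for sg in(1,-1): plan(np.array([.4468,.1247,.24]),tool_for(M(-9.5),sg))
E
```

```text
top out-y few in+y few in-y (31, 'at', np.float64(-29.8), 'slope deg', array([-0.5,  0.5])) inback (55, 'at', np.float64(-14.4), 'slope deg', array([ 0.5, -0.6])) infront few outfront (73, 'at', np.float64(40.3), 'slope deg', array([-0. ,  0.2]))
 floor z -5.565625257189895 166 rim 37.4519735742384
scene out-y (261, 'at', np.float64(-41.5), 'slope deg', array([0.2, 0.5])) in+y (181, 'at', np.float64(25.0), 'slope deg', array([1.4, 0.6])) in-y few inback (76, 'at', np.float64(-13.7), 'slope deg', array([-0.5, -1.4])) infront few outfront (114, 'at', np.float64(40.5), 'slope deg', array([0.9, 0.4]))
 floor z -5.933465945957803 123 rim 34.388027209116956
pocket [ 0.59766958 -0.18823368  0.03404309]
[0.18853708 0.59527051 0.23017383] 
 [[ 0.302 -0.001 -0.953]
 [ 0.953 -0.002  0.302]
 [-0.002 -1.     0.   ]]
now [0.1885 0.5953 0.2302] turn units(tool) [ 1.000e-02  1.638e+01 -2.000e-02] shift now-axes [-14.82  -0.37 -15.53] shift target-axes [ 13.3   -0.39 -16.86]
now [0.1885 0.5953 0.2302] turn units(tool) [-2.000e-02 -1.962e+01 -1.000e-02] shift now-axes [-14.82  -0.37 -15.53] shift target-axes [-13.3   -0.39  16.86]
```

Pocket width along y is 55–57 mm, so C is the one to try. The pocket floor is near (0.597, -0.188, 0.034), yaw about 21.7°. Moving above C now.

{"name": "drive_tool", "arguments": {
  "motion": [
    [[-0.93,0,-0.97],[0,0,0],-1],
    [[-0.93,0,-0.97],[0,0,0],-1],
    [[-0.93,0,-0.97],[0,0,0],-1],
    [[-0.93,0,-0.97],[0,0,0],-1],
    [[-0.93,0,-0.97],[0,0,0],-1],
    [[-0.93,0,-0.97],[0,0,0],-1],
    [[-0.93,0,-0.97],[0,0,0],-1],
    [[-0.93,0,-0.97],[0,0,0],-1],
    [[-0.93,0,-0.97],[0,0,0],-1],
    [[-0.93,0,-0.97],[0,0,0],-1],
    [[-0.93,0,-0.97],[0,0,0],-1],
    [[-0.93,0,-0.97],[0,0,0],-1]
  ]
}}

```text
time: 1.3
tool_pos: [0.3821, 0.2406, 0.2309]
tool_rot: [0.571, -0.57, -0.418, 0.418]
contact_force: [0.2, -0.3, -0.6]
gripper_width: 0.997
```

{"name": "drive_tool", "arguments": {
  "motion": [
    [[-0.93,0,-0.97],[0,0,0],-1],
    [[-0.93,0,-0.97],[0,0,0],-1],
    [[-0.93,0,-0.97],[0,0,0],-1],
    [[-0.87,0,-0.97],[0,0,0],-1],
    [[0,0,0],[0,1,0],-1],
    [[0,0,0],[0,1,0],-1],
    [[0,0,0],[0,1,0],-1],
    [[0,0,0],[0,1,0],-1],
    [[0,0,0],[0,1,0],-1],
    [[0,0,0],[0,1,0],-1],
    [[0,0,0],[0,1,0],-1],
    [[0,0,0],[0,1,0],-1]
  ]
}}

```text
time: 2.5
tool_pos: [0.4464, 0.1254, 0.2307]
tool_rot: [0.679, -0.679, -0.196, 0.197]
contact_force: [0.1, 0.2, -0.1]
gripper_width: 1.0
```

{"name": "drive_tool", "arguments": {
  "motion": [
    [[0,0,0],[0,1,0],-1],
    [[0,0,0],[0,1,0],-1],
    [[0,0,0],[0,1,0],-1],
    [[0,0,0],[0,1,0],-1],
    [[0,0,0],[0,1,0],-1],
    [[0,0,0],[0,1,0],-1],
    [[0,0,0],[0,1,0],-1],
    [[0,0,0],[0,1,0],-1],
    [[0,0,0],[0,0.38,0],-1],
    [[0,0,0],[0,0,0],-1]
  ]
}}

```text
time: 3.5
tool_pos: [0.4464, 0.1254, 0.2308]
tool_rot: [-0.705, 0.705, -0.059, 0.058]
contact_force: [-0.1, -0.1, 0.1]
gripper_width: 1.001
```

Run:
```python
from h import *
plan(np.array([.4468,.1247,.104]),tool_for(M(-9.5),1))
print(manip.state()['contact_force'])
```

```text
now [0.4464 0.1254 0.2308] turn units(tool) [ 0.    0.01 -0.01] shift now-axes [ 0.02  5.07 -0.02] shift target-axes [ 0.02  5.07 -0.02]
[-0.0528648  -0.08469137  0.1431587 ]
```

{"name": "drive_tool", "arguments": {
  "motion": [
    [[0,1,0],[0,0,0],-1],
    [[0,1,0],[0,0,0],-1],
    [[0,1,0],[0,0,0],-1],
    [[0,1,0],[0,0,0],-1],
    [[0,0.7,0],[0,0,0],-1],
    [[0,0.35,0],[0,0,0],-1],
    [[0,0,0],[0,0,0],-1]
  ]
}}

```text
time: 4.2
tool_pos: [0.4456, 0.1253, 0.1036]
tool_rot: [-0.704, 0.705, -0.059, 0.057]
contact_force: [-0.2, -0.1, 0.3]
gripper_width: 0.998
```

{"name": "drive_tool", "arguments": {
  "motion": [
    [[0,0,0],[0,0,0],1],
    [[0,0,0],[0,0,0],1],
    [[0,0,0],[0,0,0],1],
    [[0,0,0],[0,0,0],1],
    [[0,0,0],[0,0,0],1],
    [[0,0,0],[0,0,0],1],
    [[0,0,0],[0,0,0],1],
    [[0,0,0],[0,0,0],1],
    [[0,0,0],[0,0,0],1],
    [[0,0,0],[0,0,0],1]
  ]
}}

```text
time: 5.2
tool_pos: [0.4477, 0.1256, 0.1066]
tool_rot: [0.705, -0.704, 0.058, -0.059]
contact_force: [-1.9, -0.2, 5.2]
gripper_width: 0.583
```

{"name": "drive_tool", "arguments": {
  "motion": [
    [[0,-0.3,0],[0,0,0],1],
    [[0,-0.8,0],[0,0,0],1],
    [[0,-1,0],[0,0,0],1],
    [[0,-1,0],[0,0,0],1],
    [[0,-1,0],[0,0,0],1],
    [[0,-1,0],[0,0,0],1],
    [[0,-1,0],[0,0,0],1],
    [[0,-1,0],[0,0,0],1],
    [[0,-0.6,0],[0,0,0],1],
    [[0,0,0],[0,0,0],1]
  ]
}}

```text
time: 6.2
tool_pos: [0.4474, 0.1255, 0.2994]
tool_rot: [0.705, -0.704, 0.057, -0.06]
contact_force: [-0.4, 0.6, -4.0]
gripper_width: 0.575
```

Run:
```python
from h import *
o0=np.array([.585,-.19,.034]);Rp=M(21.7,28)
c=o0+Rp.as_matrix()@np.array([.0108,-.002,-.0057]);c[2]=.034
print(c, manip.state()['contact_force'],manip.state()['gripper_width'])
plan(c+Rp.apply([0,0,.1066+.085]),tool_for(Rp,1))
d=grab('scene','scene1');cv2.imwrite('pics/v1.png',d['img'][0:400])
```

```text
[ 0.5970859  -0.18734298  0.034     ] [-0.42593266  0.59459303 -4.02645717] 0.5752739882804445
now [0.4474 0.1255 0.2994] turn units(tool) [ 1.52 -6.11 -5.42] shift now-axes [  4.87   3.85 -13.22] shift target-axes [ -4.16   2.15 -13.84]
```

View pics/v1.png

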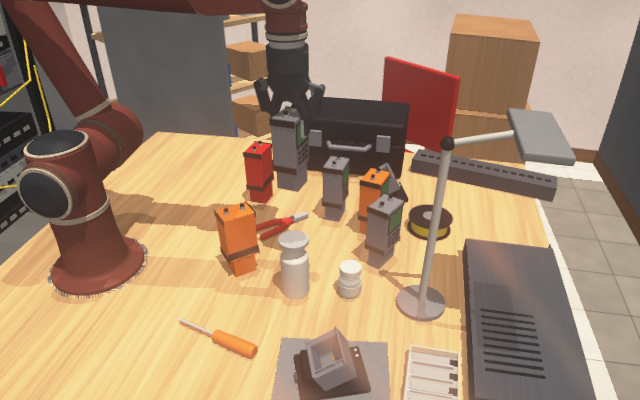

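C hangs straight in the gripper (scene px 290,150) and the others are still standing. Carrying it over, then tilting.

{"name": "drive_tool", "arguments": {
  "motion": [
    [[0.2,0,-0.5],[0,0,0],1],
    [[0.37,0,-1],[0,0,0],1],
    [[0.37,0,-1],[0,0,0],1],
    [[0.37,0,-1],[0,0,0],1],
    [[0.37,0,-1],[0,0,0],1],
    [[0.37,0,-1],[0,0,0],1],
    [[0.37,0,-1],[0,0,0],1],
    [[0.37,0,-1],[0,0,0],1],
    [[0.37,0,-1],[0,0,0],1],
    [[0.37,0,-1],[0,0,0],1],
    [[0.37,0,-1],[0,0,0],1],
    [[0.37,0,-1],[0,0,0],1]
  ]
}}

```text
time: 7.45
tool_pos: [0.5036, -0.1773, 0.2948]
tool_rot: [0.705, -0.704, 0.06, -0.057]
contact_force: [0.1, -0.0, -5.7]
gripper_width: 0.579
```

{"name": "drive_tool", "arguments": {
  "motion": [
    [[0.37,0,-1],[0,0,0],1],
    [[0.23,0,-0.72],[0,0,0],1],
    [[0,0,0],[0,0,0],1],
    [[0,0,0],[0.217,-0.873,-0.774],1],
    [[0,0,0],[0.217,-0.873,-0.774],1],
    [[0,0,0],[0.217,-0.873,-0.774],1],
    [[0,0,0],[0.217,-0.873,-0.774],1],
    [[0,0,0],[0.217,-0.873,-0.774],1],
    [[0,0,0],[0.217,-0.873,-0.774],1],
    [[0,0,0],[0.217,-0.873,-0.774],1],
    [[0,0,0],[0,0,0],1]
  ]
}}

```text
time: 8.55
tool_pos: [0.5105, -0.2206, 0.295]
tool_rot: [0.708, -0.642, -0.294, -0.037]
contact_force: [-0.4, -0.4, -6.2]
gripper_width: 0.575
```

```bash
cat >> h.py <<'E'
Rp=M(21.7,28);C0=np.array([.5971,-.1873,.034]);TT=tool_for(Rp,1)
E
python3 - <<'E'
from h import *
plan(C0+Rp.apply([0,0,.1066+.085]),TT);s=manip.state();print(s['contact_force'],s['gripper_width'],s['joint_pos'].round(2))
E
```

```text
now [ 0.5105 -0.2206  0.295 ] turn units(tool) [-0.03 -0.03 -0.08] shift now-axes [-1.6   3.31 -0.06] shift target-axes [-1.62  3.3  -0.05]
[-0.40849437 -0.4360819  -6.19826666] 0.5749557164490443 [-0.76 -0.34  1.91  0.44  1.38 -1.18]
```

{"name": "drive_tool", "arguments": {
  "motion": [
    [[-0.8,0,-0.03],[0,0,0],1],
    [[-0.8,0,-0.03],[0,0,0],1],
    [[0,0.8,0],[0,0,0],1],
    [[0,0.9,0],[0,0,0],1],
    [[0,0.9,0],[0,0,0],1],
    [[0,0.7,0],[-0.03,-0.03,-0.08],1],
    [[0,0,0],[0,0,0],1],
    [[0,0,0],[0,0,0],1]
  ]
}}

```text
time: 9.35
tool_pos: [0.5156, -0.2203, 0.2056]
tool_rot: [0.705, -0.642, -0.298, -0.039]
contact_force: [0.0, 0.1, -5.0]
gripper_width: 0.58
```

Run:
```python
from h import *
plan(C0+Rp.apply([0,0,.1066+.085]),TT)
# measure held foot in pocket frame (bottom part local z 85..130), both views
for n in('scene','top'):
    d=grab(n,n+'2');P=cloud(d).reshape(-1,3);P=P[~np.isnan(P[:,0])]
    L=Rp.inv().apply(P-C0)*1000
    for lab,z0,z1,hx in(('foot',88,125,23),('house',140,190,25)):
        q=L[(abs(L[:,0])<36)&(abs(L[:,1])<46)&(L[:,2]>z0)&(L[:,2]<z1)]
        if len(q)<15: print(n,lab,'few');continue
        print(n,lab,len(q))
        for k in(0,1):
            h,e=np.histogram(q[:,k],np.arange(-46,47,2));print(' ','xy'[k],{int(a):int(c) for a,c in zip(e,h) if c>max(5,.06*len(q))})
    q=L[(abs(L[:,0])<15)&(abs(L[:,1])<20)&(L[:,2]>45)];print('lowest z',np.sort(q[:,2])[:5].round(1) if len(q) else None)
    if n=='scene': cv2.imwrite('pics/v2.png',cv2.resize(d['img'][200:430,200:480],None,fx=2.6,fy=2.6))
```

```text
now [ 0.5156 -0.2203  0.2056] turn units(tool) [0.01 0.03 0.02] shift now-axes [-0.12  0.05  0.02] shift target-axes [-0.12  0.05  0.02]
scene foot 596
  x {24: 181}
  y {-28: 319, -26: 81}
scene house 1209
  x {26: 199, 28: 177}
  y {-38: 558, -36: 264}
lowest z [237.4 237.5 237.5 237.6 237.7]
top foot 128
  x {24: 71, 26: 45}
  y {20: 11}
top house 303
  x {26: 76, 28: 104}
  y {30: 69, 32: 48}
lowest z [235.  236.5 237.5 237.6 237.9]
```

View pics/v2.png

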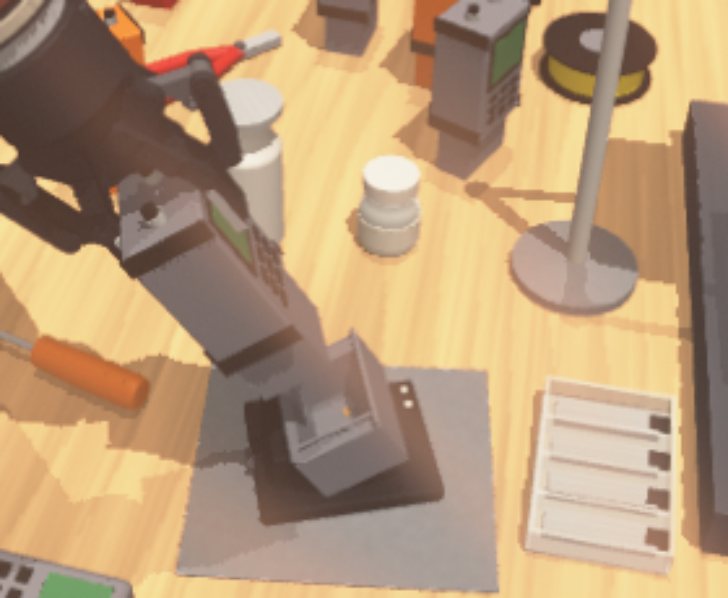

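C sits tilted just above the mouth (crop 310,380), about 2.7 mm too far in +x and 2 mm too far in -y. I'll correct that and lower gently.

{"name": "drive_tool", "arguments": {
  "motion": [
    [[-0.11,0,0.09],[0,0,0],1],
    [[0,0.5,0],[0,0,0],1],
    [[0,0.5,0],[0,0,0],1],
    [[0,0.4,0],[0,0,0],1],
    [[0,0.2,0],[0,0,0],1],
    [[0,0.2,0],[0,0,0],1],
    [[0,0.2,0],[0,0,0],1],
    [[0,0,0],[0,0,0],1]
  ]
}}

```text
time: 10.25
tool_pos: [0.5346, -0.2106, 0.1597]
tool_rot: [0.705, -0.642, -0.299, -0.039]
contact_force: [-0.6, 0.4, -5.0]
gripper_width: 0.579
```

Run:
```python
from h import *
plan(C0+Rp.apply([0,-0.000,.1066]),TT);s=manip.state();print(s['contact_force'],Rp.inv().apply(s['contact_force']).round(1),s['ft_torque'])
```

```text
now [ 0.5346 -0.2106  0.1597] turn units(tool) [0.01 0.03 0.03] shift now-axes [-0.01  1.43 -0.06] shift target-axes [-0.01  1.43 -0.06]
[-0.56788354  0.44200915 -5.00680769] [-2.7  0.6 -4.2] [-0.30733681  0.73378061  0.03751828]
```

{"name": "drive_tool", "arguments": {
  "motion": [
    [[0,0.15,0],[0,0,0],1],
    [[0,0.15,0],[0,0,0],1],
    [[0,0.15,0],[0,0,0],1],
    [[0,0.15,0],[0,0,0],1],
    [[0,0,0],[0,0,0],1]
  ]
}}

```text
time: 10.75
tool_pos: [0.5411, -0.208, 0.1465]
tool_rot: [0.705, -0.642, -0.299, -0.039]
contact_force: [-0.0, 0.5, -5.0]
gripper_width: 0.577
```

{"name": "drive_tool", "arguments": {
  "motion": [
    [[0,0.15,0],[0,0,0],1],
    [[0,0.15,0],[0,0,0],1],
    [[0,0.15,0],[0,0,0],1],
    [[0,0.15,0],[0,0,0],1],
    [[0,0.07,0],[0,0,0],1],
    [[0,0,0],[0,0,0],1]
  ]
}}

```text
time: 11.35
tool_pos: [0.5486, -0.2053, 0.132]
tool_rot: [0.705, -0.642, -0.299, -0.039]
contact_force: [-0.0, 0.1, -5.1]
gripper_width: 0.578
```

Run:
```python
from h import *
plan(C0+Rp.apply([0,-0.000,.1066]),TT);s=manip.state();print(Rp.inv().apply(s['contact_force']).round(1),s['ft_torque'])
```

```text
now [ 0.5486 -0.2053  0.132 ] turn units(tool) [0.01 0.03 0.03] shift now-axes [-0.01  0.17 -0.05] shift target-axes [-0.01  0.17 -0.05]
[-2.3  0.1 -4.5] [-0.24946139  0.67179994  0.01861384]
```

4 mm to go with no resistance; creeping to contact.

{"name": "drive_tool", "arguments": {
  "motion": [
    [[0,0.05,0],[0,0,0],1],
    [[0,0.05,0],[0,0,0],1],
    [[0,0.04,0],[0,0,0],1],
    [[0,0,0],[0,0,0],1]
  ]
}}

```text
time: 11.75
tool_pos: [0.5502, -0.2049, 0.1294]
tool_rot: [0.705, -0.642, -0.299, -0.04]
contact_force: [0.3, -0.4, -4.9]
gripper_width: 0.574
```

Run:
```python
from h import *
plan(C0+Rp.apply([0,-0.000,.1066]),TT);s=manip.state();print(Rp.inv().apply(s['contact_force']).round(1),s['ft_torque'])
```

```text
now [ 0.5502 -0.2049  0.1294] turn units(tool) [0.02 0.03 0.04] shift now-axes [-0.02  0.04 -0.04] shift target-axes [-0.02  0.04 -0.04]
[-2.2 -0.5 -4.4] [-0.32664531  0.70572043 -0.00755772]
```

{"name": "drive_tool", "arguments": {
  "motion": [
    [[0,0.04,0],[0,0,0],1],
    [[0,0.04,0],[0,0,0],1],
    [[0,0.04,0],[0,0,0],1],
    [[0,0,0],[0,0,0],1]
  ]
}}

```text
time: 12.15
tool_pos: [0.5512, -0.205, 0.1286]
tool_rot: [0.705, -0.642, -0.299, -0.039]
contact_force: [-10.6, -0.2, 5.9]
gripper_width: 0.576
```

Run:
```python
from h import *
plan(C0+Rp.apply([0,-0.000,.1066]),TT);s=manip.state();print(Rp.inv().apply(s['contact_force']).round(1),s['ft_torque'])
```

```text
now [ 0.5512 -0.205   0.1286] turn units(tool) [0.02 0.05 0.03] shift now-axes [-0.04 -0.   -0.02] shift target-axes [-0.04 -0.   -0.02]
[-6.   3.8  9.9] [0.03946604 1.82055454 0.33016447]
```

Contact came exactly at floor depth. Releasing and backing out along the pocket axis.

{"name": "drive_tool", "arguments": {
  "motion": [
    [[0,0,0],[0,0,0],0.2],
    [[0,0,0],[0,0,0],-0.3],
    [[0,0,0],[0,0,0],-1],
    [[0,0,0],[0,0,0],-1],
    [[0,0,0],[0,0,0],-1],
    [[0,0,0],[0,0,0],-1],
    [[0,0,0],[0,0,0],-1],
    [[0,0,0],[0,0,0],-1]
  ]
}}

```text
time: 12.95
tool_pos: [0.5516, -0.2043, 0.1268]
tool_rot: [0.705, -0.642, -0.299, -0.04]
contact_force: [0.7, 0.4, -0.6]
gripper_width: 1.001
```

{"name": "drive_tool", "arguments": {
  "motion": [
    [[0,-0.3,0],[0,0,0],-1],
    [[0,-0.6,0],[0,0,0],-1],
    [[0,-0.9,0],[0,0,0],-1],
    [[0,-1,0],[0,0,0],-1],
    [[0,-1,0],[0,0,0],-1],
    [[0,-1,0],[0,0,0],-1],
    [[0,-1,0],[0,0,0],-1],
    [[0,-0.5,0],[0,0,0],-1],
    [[0,0,0],[0,0,0],-1]
  ]
}}

```text
time: 13.85
tool_pos: [0.4824, -0.2328, 0.2688]
tool_rot: [0.703, -0.643, -0.3, -0.041]
contact_force: [-0.5, 0.0, 0.5]
gripper_width: 1.0
```

Run:
```python
from h import *
print(pose()[0],manip.state()['contact_force'])
for n in('scene','top'):
    d=grab(n,n+'3');P=cloud(d).reshape(-1,3);P=P[~np.isnan(P[:,0])]
    L=Rp.inv().apply(P-C0)*1000
    q=L[(abs(L[:,0])<20)&(abs(L[:,1])<30)&(L[:,2]>100)&(L[:,2]<175)]
    print(n,'top face along pocket z (expect 153):',np.median(q[:,2]).round(1),len(q))
    q=L[(abs(L[:,0])<45)&(abs(L[:,1])<50)&(L[:,2]>60)&(L[:,2]<140)]
    for k in(0,1):
        h,e=np.histogram(q[:,k],np.arange(-46,47,2));print(' ','xy'[k],{int(a):int(c) for a,c in zip(e,h) if c>.06*len(q)})
cv2.imwrite('pics/v3.png',load('scene3')['img'])
```

```text
[ 0.48244435 -0.23282833  0.26882531] [-0.51306983  0.02039207  0.50472422]
scene top face along pocket z (expect 153): 153.4 715
  x {20: 184, 22: 412}
  y {-38: 636, -36: 431}
top top face along pocket z (expect 153): 154.0 420
  x {20: 187, 22: 149}
  y {32: 136}
```

View pics/v3.png

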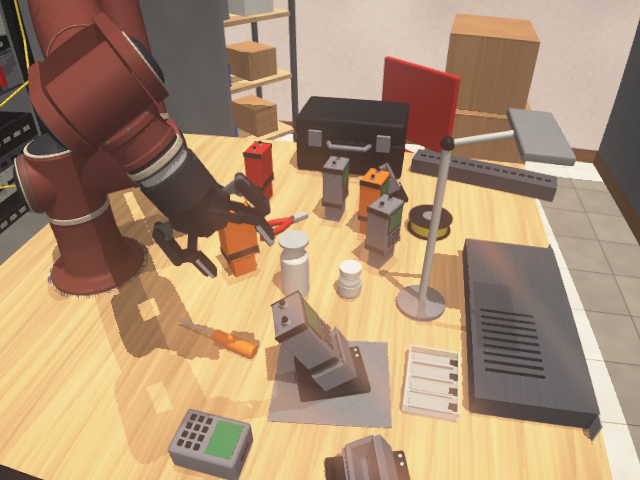

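C sits fully home in the cradle (scene px 315,340) with its screen to the front. The other testers are upright and the gripper is clear.

```bash
python3 -c "
from plant import manip
print(manip.job_done())"
```

```text
the job is handed in; nothing more can be done
None
```

One tester is seated fully home in the mat cradle with its screen to the cradle's front, and I handed the job in at about 14 s of the 72 s allowed.

- **Which tester:** I measured the feet and the pocket in the camera images before touching anything. The pocket's width (about 55–57 mm) matched only the 46 × 50 mm foot. Its depth front to back was less clear, about 2 mm off in a way that also allowed the 38 × 58 mm foot. I put the 46 × 50 mm one in first, so I never had to try the other two.
- **Insertion:** It slid in at the 28° tilt without resistance and met the floor at the expected depth, with roughly 14 N of push. I then let go and backed out along the pocket.
- **Last checks:** The seated tester's top is 153.4–154 mm above the pocket floor, against 153 mm expected. The final picture shows the other two grey testers upright, and nothing else visible has moved. The gripper was clear, reading about 0 N.
- **Small disagreement:** The seated tester reads 1–3 mm off the pocket centre in the images, which is within the 3.5 mm of play. No check failed.

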